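# Hold a canister's lid down on its seal while the clamps are closed

### The job

Lift the steel clamp-down lid up and off the two prongs of the lid stand and set it squarely on the open lemon canister, its two lugs in line with the two open clamps. Then press it down by its handle with a steady push of about 12 N for three seconds or more, enough to squeeze the soft seal without crushing it, so that I can snap the clamps shut: finish while still gripping the handle and pushing, and do not let go. Set the lid down gently, and leave the canister and the things around it where they stand.

Things in the scene. Friction and masses are not known exactly. Their poses are not given: they have to be found in the camera images.
- lid: Round steel lid, 149 mm across, 0.25 kg, hanging level on the stand. Origin: centre of the flange's underside (lands on the seal), z up; edge 5 mm thick, domed to 13 mm in the middle. A plug 114 mm across, tapered to 104 mm, reaches 12 mm below it. A grip bar runs along the lid's y, on two 8 mm rods at y = +-58 mm; 50 mm of window below it. The same turned half round.
- lid_grip (a point): Centre of the lid's wooden grip bar, 72 mm above the lid's origin. The bar is 14 mm thick (along the lid's x), 100 mm long (y) and 18 mm high; grip it across its 14 mm, midway between the two prongs.
- lid_lug (a point): Outer end of one of the lid's two flat lugs, which stand on its edge at +y and -y, in line with the grip bar, 88 mm from the centre, 18 mm wide.
- lid_stand: Fixed stand: base plate 165 x 110 x 12 mm, a steel post and two level prongs (8 mm rods, axes 170 mm high, at y = +-38 mm) which run from the post at x = +100 mm to upturned tips at x = -30 mm. Origin: on the worktop under the hanging lid, whose bar rests across the prongs at about x = 0, along the stand's y. x points from the tips to the post, z up.
- prong_tips (a point): Midway between the tops of the two upturned prong tips, 190 mm above the worktop. To get the lid off, lift it 20 to 35 mm (less than 40, for its flange is below the prongs), then draw it along the stand's -x, by 125 mm before it is raised any more.
- canister: Loose open steel canister, 134 mm across, rim 110 mm high, lemons in it, about 1.6 kg. Origin: centre of its underside; z up. Two open toggle clamps on its sides at +y and -y reach 104 mm from the axis, below the rim. The same turned half round.
- canister_mouth (a point): Centre of the canister's mouth at the top of the uncompressed seal, 120 mm above the worktop; the seal ring measures 123 mm inside, 140 mm outside. The lid's origin lands here.
- canister_clamp (a point): Middle of the base plate of the canister's clamp at +y, 70 mm from the axis, 68 mm above the worktop; the other is on the far side.
- seal (a joint): How far the soft seal ring on the rim is pressed down, m: 0 free, 0.010 at its stop. It yields 0.4 mm a newton (2500 N/m): 1 mm under the lid's own weight of 2.5 N, about 6 mm with a push of 12 N on top of that.
- tumbler: clear glass tumbler, 81 mm wide, 91 mm high, right of the work; bystander; origin: centre of its underside
- mug: speckled grey mug, 86 mm wide, 88 mm high; bystander; origin: centre of its underside
- pepper_mill: dark wooden pepper mill, 58 mm wide, 150 mm high, at the back; bystander; origin: centre of its underside
- salt_shaker: salt shaker, 44 mm wide, 90 mm high, at the back; bystander; origin: centre of its underside
- candle_jar: candle in a glass jar, 76 mm wide, 90 mm high, in front, between stand and canister; bystander; origin: centre of its underside

How it is judged:
On the way, in this order (a step that is already met when the one before it is completed fails the run):
1. the lid, held by the fingers, has been lifted up and drawn off the prongs (x of lid_grip in the frame of lid_stand below -0.045 m and height (world z) of lid above 0.09 m and contact force between the fingers and lid above 1 N and contact force between lid and lid_stand below 0.1 N), for 0.1 s.
2. the lid sits squarely on the canister, lugs in line with the clamps, and is pressed on the seal with a steady 9 to 20 N for 2 s (horizontal distance between lid and canister_mouth below 0.006 m and angle between the y axis of lid and the y axis of canister, either way round below 0.12 rad and angle between lid's own z axis and vertical below 0.06 rad and contact force between lid and canister between 9 and 20 N and value of joint seal above 0.003 m and contact force between the fingers and lid above 3 N), for 2 s.
At the end, for the whole second after the job is handed in: The hand still grips the lid and pushes: the lid bears on the seal with 9 to 20 N (its weight of 2.5 N included), the seal is down more than 3 mm, the lid is centred within 6 mm, level within 0.06 rad, its lugs within 0.12 rad of the clamps, at rest; the canister stands upright (all of step 2 and linear speed of lid below 0.01 m/s and angle between canister's own z axis and vertical below 0.04 rad and contact force between lid and lid_stand below 0.1 N); the arm keeps its last pose, push and grip.
It fails at once if the lid is pushed on the canister with more than 35 N (the seal is crushed) (contact force between lid and canister above 35 N).
It fails at once if the canister is shoved more than 30 mm (distance of canister from where it was at the start of the episode above 0.03 m).
It fails at once if a bystander is moved more than 30 mm (distance of any of tumbler, mug, pepper_mill, salt_shaker, candle_jar from where it was at the start of the episode above 0.03 m).
It also fails if it takes over 59 s, if anything falls off the work surface, if the arm or the gripper's body presses on something with over 40 N, if the wrist force passes 120 N, or if a joint passes its speed limit or range.

### The arm

A 6-joint arm with a two-finger parallel gripper is mounted at the origin on the work surface; the furniture and walls round the work are solid. World frame = base frame: x ahead of the robot, y to its left, z up, the work surface at z = 0. Lengths are in m, angles in rad, forces in N, time in s.
With the tool pointing down it reaches from about 0.275 to 0.75 m from the base axis. Payload 10.2 kg.
Tool frame: the origin (TCP) lies at the very end of the fingers, on their centre line; the grasp point (between the pads) lies 19 mm behind it (robot.grasp_offset is the distance from the TCP to the grasp point, in m); z points along the fingers, y is the line along which they close (so a half turn about z gives the same grasp; the last joint's range is limited). The gripper opens to 88 mm and grips with 3 to 60 N. Pads are 18 mm wide; open, the fingers measure 123 mm over their backs; the gripper's body (75 mm by 187 mm) begins 45 mm behind the grasp point.
Start: joints at [-1.437, 0.313, 1.498, -0, 1.331, -0.223], TCP at [0.183, -0.492, 0.202] pointing down, gripper open.
Joint ranges: [-2.94, 2.94], [-0.97, 2.17], [0.19, 2.56], [-1.23, 4.37], [0.02, 3.11], [-2.88, 2.88]. Speed limits (rad/s): [2.39, 2.39, 3.01, 3.14, 3.14, 3.14].

### API

Orientations are given as a unit quaternion [x, y, z, w].
In Python, from rig import robot gives the robot as it stands.
- The arm moves only by the shell command python3 -m crank 'ROWS' [OPENING] [FORCE]. ROWS is a JSON object of lists of equal length, an entry for each row: "linear": the shift along the tool's x, y, z normalised to -1 to 1, where 1 is 4 cm, a list of three; "roll": the turn about the tool's z normalised to -1 to 1, where 1 is 0.08 rad. A call has exactly 10 rows; each row shifts and turns the commanded pose from where the row before left it, along the tool's axes as they then stand; what a row does not reach is not made up. A row lasts 1/12 s, in which the tool goes at most 41.7 mm and 7.16 degrees, less where a joint would pass 70% of its speed; a pose out of reach is approached as far as the arm can. A call with a number of a shift or a turn outside -1 to 1 is refused whole. A call with a gripper value outside its range is refused whole. OPENING is the opening, from 0 (shut) to 1 (fully open), set as the call begins (- or left out, the last holds). The fingers move at their own pace and stop on an object; FORCE is the grip in N (left out, the last holds). Time passes only in rows, so rows that do not move let the fingers close, or fill a call up. It gives the time, the measured TCP pose, the force, the opening and the grip force at its end, in the units of the state.
- robot.read_state(): the state, without advancing time (a new reading comes with each control period).
- robot.camera(name): name is "side" or "top"; returns a dict with "frame" (400x640x3 uint8, blue, green, red), "range_z" (400x640 float32, m along the optical axis (not along the pixel's ray), 0 where there is no reading), "intrinsics" (3x3 intrinsics, pixels), "R" (3x3) and "t" (3): a world point X has camera coordinates R X + t. Camera axes: x right, y down, z forward; pixel columns grow to the right and rows downward; lengths in m; the calibration is good to about 2 mm. A picture is of the moment at which its call begins.
- robot.job_done(): hands the job in; it is judged then, once.
The state is a dict: "time": time; "joint_positions": joint angles; "qd": joint speeds; "effort": joint torques, N m; "tcp_pos": TCP position; "eef_rot": TCP orientation; "force": force on the tool from outside, world axes, zero at the start; "moment": the same for the moment, N m; "finger_gap": opening from 0.0 (shut) to 1.0 (fully open); "grasp_force": force on a finger pad.
Only numpy, scipy, OpenCV 4.12 (cv2) and the standard library are available. Lean on these libraries where they do the work, as an engineer would, in place of code of your own. Each camera call takes 0.05 s, during which the arm holds its last target. There are 200 camera calls.

## Working session

There is one attempt and no reset: what is moved stays moved. The work goes in short steps, Python scripts to look and compute and a shell command to move; the robot and the scene stay as the last step left them, time stands still between calls to the robot, and variables do not carry over. Pictures are saved under pics/ and viewed, at most 10 in all, crops included, and the job is handed in when it is done.

```bash
mkdir -p pics; ls; python3 - <<'E'
from rig import robot
import cv2,numpy as np
for n in("side","top"):
    c=robot.camera(n); cv2.imwrite(f"pics/{n}0.png",c["frame"]); np.savez(f"{n}0.npz",**c)
    print(n,c["intrinsics"].tolist(),c["R"].round(3).tolist(),c["t"].round(3).tolist())
s=robot.read_state();print(s)
E
```

```text
pics
side [[476.92423547080614, 0.0, 329.2669712660582], [0.0, 476.92423547080614, 203.11579919473135], [0.0, 0.0, 1.0]] [[-1.0, 0.003, 0.02], [-0.016, 0.463, -0.886], [-0.011, -0.886, -0.463]] [0.52, 0.174, 1.475]
top [[415.97482843487467, 0.0, 317.11644264698174], [0.0, 415.97482843487467, 203.51758168852842], [0.0, 0.0, 1.0]] [[0.047, -0.999, 0.002], [-0.976, -0.046, -0.213], [0.213, 0.008, -0.977]] [-0.09, 0.553, 1.086]
{'time': 0.1, 'joint_positions': array([-1.43737621e+00,  3.13417513e-01,  1.49832947e+00, -2.48647869e-05,
        1.33100504e+00, -2.23411033e-01]), 'qd': array([-0.00016336, -0.00226123, -0.00258666,  0.0004971 ,  0.00022942,
        0.00070162]), 'effort': array([ 2.48820659e-03, -4.02809787e+01, -2.52646226e+01,  6.95791491e-02,
        3.42340674e-02, -5.83923702e-05]), 'tcp_pos': array([ 0.18332802, -0.4916805 ,  0.20111823]), 'eef_rot': array([ 9.84125426e-01,  1.77473404e-01,  1.40115678e-05, -5.79639469e-04]), 'force': array([-0.15852656, -0.48423627, -0.20534013]), 'moment': array([-0.02848701, -0.00505189,  0.03902683]), 'grasp_force': 0.0, 'finger_gap': 0.9955124248890208}
```

View pics/side0.png

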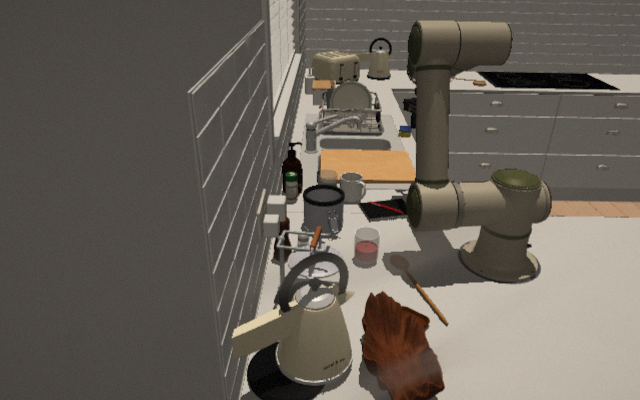

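View pics/top0.png

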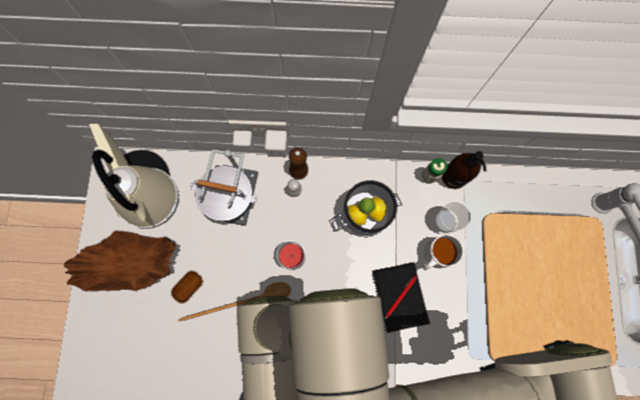

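```bash
cat > h.py <<'E'
import numpy as np,cv2
def ray(c,u,v,z):
    K,R,t=c["intrinsics"],c["R"],c["t"]; o=-R.T@t
    d=R.T@np.linalg.solve(K,[u,v,1.]); return o+d*(z-o[2])/d[2]
def cloud(c):
    K,R,t=c["intrinsics"],c["R"],c["t"];Z=c["range_z"].astype(float)
    v,u=np.mgrid[:Z.shape[0],:Z.shape[1]]
    P=np.stack([(u-K[0,2])/K[0,0]*Z,(v-K[1,2])/K[1,1]*Z,Z],-1)
    return (P-t)@R
E
python3 - <<'E'
from h import *
c=np.load("top0.npz"); f=c["frame"];P=cloud(c)
a=cv2.resize(f[135:235,180:270],None,fx=4.4,fy=5.5,interpolation=cv2.INTER_CUBIC)
a=cv2.resize(f[135:235,185:265],(400,500),interpolation=cv2.INTER_CUBIC)
b=cv2.resize(f[160:260,327:407],(400,500),interpolation=cv2.INTER_CUBIC)
cv2.imwrite("pics/crop.png",np.hstack([a,b]))
h=cv2.cvtColor(f,cv2.COLOR_BGR2HSV)
m=(h[...,0]<18)&(h[...,1]>130)&(h[...,2]>60);m[:, :190]=0;m[:,245:]=0;m[:170]=0;m[200:]=0
q=P[m];print("bar",m.sum(),np.percentile(q[:,2],[5,50,95]).round(3))
v,u=np.nonzero(m);W=np.array([ray(c,x,y,.188) for x,y in zip(u,v)])
(cx,cy),sz,an=cv2.minAreaRect(W[:,:2].astype(np.float32)*1000);print("rect",cx,cy,sz,an,W.mean(0))
ev=np.linalg.svd(W[:,:2]-W[:,:2].mean(0))[2][0];print("bar dir",ev,np.degrees(np.arctan2(ev[1],ev[0])))
# canister
m=np.zeros(f.shape[:2],bool);m[165:250,325:410]=1
q=P[m&(P[...,2]>.105)&(P[...,2]<.135)];print("ring",len(q),q.min(0),q.max(0),np.median(q,0))
(ex,ey),r=cv2.minEnclosingCircle(q[:,:2].astype(np.float32));print(ex,ey,r)
A=np.c_[2*q[:,:2],np.ones(len(q))];s=np.linalg.lstsq(A,(q[:,:2]**2).sum(1),rcond=None)[0];print("fit",s[:2],np.sqrt(s[2]+s[0]**2+s[1]**2))
d=np.hypot(*(P[...,:2]-s[:2]).transpose(2,0,1))
k=m&(d>.076)&(d<.115)&(P[...,2]>.04)&(P[...,2]<.115);
q=P[k];sd=q[:,1]>s[1]
for g in(q[sd],q[~sd]):print("clamp",len(g),g.mean(0).round(4),np.degrees(np.arctan2(*(g.mean(0)[:2]-s[:2])[::-1])))
E
```

```text
bar 187 [0.188 0.193 0.196]
rect 562.1672973632812 184.32611083984375 (95.52511596679688, 13.32663631439209) 81.16165924072266 [0.56169331 0.18533345 0.188     ]
bar dir [0.16677336 0.98599526] 80.39973175928908
ring 594 [ 0.47563838 -0.27288456  0.1054116 ] [ 0.61470216 -0.13460116  0.12676643] [ 0.54362568 -0.20494605  0.12080366]
0.5454241037368774 -0.20441094040870667 0.0699140876531601
fit [ 0.54443776 -0.2039305 ] 0.06505542173912127
clamp 64 [ 0.5112 -0.1293  0.0561] 114.02977376422366
clamp 5 [ 0.5785 -0.2857  0.0518] -67.39422737766898
```

View pics/crop.png

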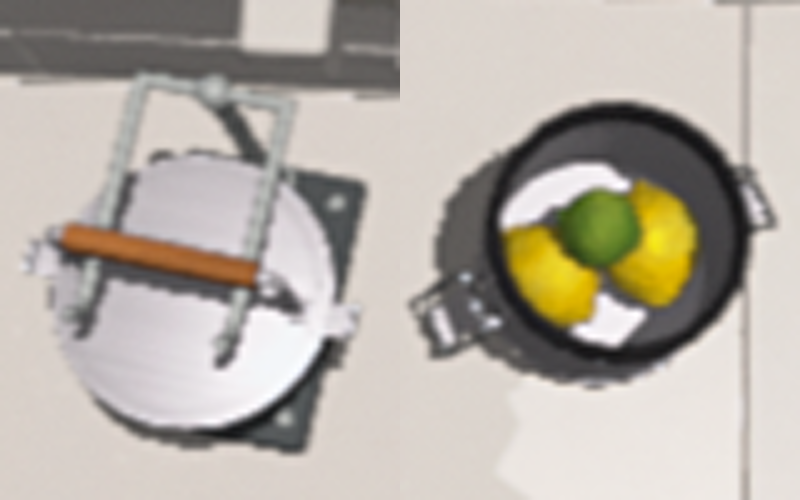

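```bash
cat >> h.py <<'E'
from scipy.spatial.transform import Rotation as Ro
def plan(target,psi,s):
    """shift in tool axes (units of 4cm) and roll (units .08) to TCP target, finger axis yaw psi deg"""
    R=Ro.from_quat(s["eef_rot"]).as_matrix(); d=R.T@(np.array(target)-s["tcp_pos"])
    now=np.degrees(np.arctan2(R[1,1],R[0,1])); dy=(psi-now+90)%180-90
    print("tool shift units",(d/.04).round(3),"yaw now",now.round(2),"roll units",(-np.radians(dy)/.08).round(3),"tilt",R[:,2].round(4))
    return d
E
python3 - <<'E'
from h import *
from rig import robot
c=np.load("top0.npz"); f=c["frame"];P=cloud(c)
s=np.array([.545,-.204])
d=np.hypot(P[...,0]-s[0],P[...,1]-s[1]); 
for lo,hi in((.078,.09),(.088,.112)):
    for sg in(1,-1):
        k=(d>lo)&(d<hi)&(P[...,2]>.03)&(P[...,2]<.118)&(sg*(P[...,1]-s[1])>0)
        q=P[k];a=np.degrees(np.arctan2(q[:,1]-s[1],q[:,0]-s[0]))
        if len(q):print("top",lo,sg,len(q),q.mean(0).round(3),a.mean().round(1),a.min().round(1),a.max().round(1))
for z in(.04,.055,.07):
    a,b=ray(c,335,225,z),ray(c,399,200,z);print(z,a.round(3),b.round(3),np.degrees(np.arctan2(*(a-b)[:2][::-1])))
S=np.load("side0.npz");f2=S["frame"];Q=cloud(S)
d=np.hypot(Q[...,0]-s[0],Q[...,1]-s[1])
q=Q[(d<.08)&(Q[...,2]>.11)&(Q[...,2]<.13)];print("side ring",len(q),q.min(0).round(4),q.max(0).round(4))
k=(d>.076)&(d<.112)&(Q[...,2]>.03)&(Q[...,2]<.118);q=Q[k];print("side clamp",len(q),q.mean(0).round(3),np.degrees(np.arctan2(q[:,1]-s[1],q[:,0]-s[0])).mean())
h=cv2.cvtColor(f2,cv2.COLOR_BGR2HSV)
d=np.hypot(Q[...,0]-.562,Q[...,1]-.185)
m=(h[...,0]<18)&(h[...,1]>130)&(h[...,2]>50)&(d<.09)&(Q[...,2]>.15);q=Q[m];print("side bar",len(q),q.mean(0).round(4),q.min(0).round(3),q.max(0).round(3))
h=cv2.cvtColor(f,cv2.COLOR_BGR2HSV);d=np.hypot(P[...,0]-.562,P[...,1]-.185)
m=(h[...,0]<18)&(h[...,1]>130)&(h[...,2]>50)&(d<.09)&(P[...,2]>.189);q=P[m];print("top bar",len(q),q.mean(0).round(4),q.min(0).round(3),q.max(0).round(3))
# anything tall
for x0,x1,y0,y1 in((.62,.75,.05,.35),(.45,.75,.26,.5),(.3,.6,-.1,.2),(.3,.75,-.45,-.1)):
    k=(P[...,0]>x0)&(P[...,0]<x1)&(P[...,1]>y0)&(P[...,1]<y1)&(P[...,2]>.12)
    q=P[k];print((x0,x1,y0,y1),len(q),q.min(0).round(3) if len(q) else'',q.max(0).round(3) if len(q) else '')
# lugs of lid: flange centre
d=np.hypot(P[...,0]-.562,P[...,1]-.185);q=P[(d>.05)&(d<.1)&(P[...,2]>.1)&(P[...,2]<.122)];print("lid",q.min(0).round(4),q.max(0).round(4),cv2.minEnclosingCircle(q[np.hypot(q[:,0]-.562,q[:,1]-.185)<.08][:,:2].astype(np.float32)))
plan([.563,.185,.33],-9.6,robot.read_state())
E
```

```text
top 0.078 1 60 [ 0.51  -0.129  0.052] 114.9 101.1 128.0
top 0.078 -1 3 [ 0.575 -0.285  0.055] -69.5 -77.5 -53.8
top 0.088 1 31 [ 0.506 -0.118  0.036] 114.5 102.1 126.5
top 0.088 -1 21 [ 0.586 -0.293  0.038] -65.1 -77.5 -53.8
0.04 [ 0.503 -0.116  0.04 ] [ 0.582 -0.293  0.04 ] 114.19738870270582
0.055 [ 0.5   -0.116  0.055] [ 0.578 -0.29   0.055] 114.19738870270585
0.07 [ 0.498 -0.115  0.07 ] [ 0.575 -0.287  0.07 ] 114.19738870270584
side ring 318 [ 0.4726 -0.2703  0.1101] [ 0.6096 -0.1255  0.1232]
side clamp 130 [ 0.509 -0.128  0.058] 115.08471889814126
side bar 114 [0.5588 0.1923 0.1902] [0.546 0.137 0.181] [0.572 0.237 0.194]
top bar 171 [0.5608 0.184  0.1929] [0.549 0.137 0.189] [0.573 0.23  0.197]
(0.62, 0.75, 0.05, 0.35) 21899 [0.62 0.05 0.12] [0.72  0.35  0.666]
(0.45, 0.75, 0.26, 0.5) 17944 [0.473 0.26  0.12 ] [0.72  0.5   0.654]
(0.3, 0.6, -0.1, 0.2) 2760 [ 0.3  -0.1   0.12] [0.6   0.2   1.179]
(0.3, 0.75, -0.45, -0.1) 27715 [ 0.3  -0.45  0.12] [ 0.75  -0.1    0.694]
lid [0.4885 0.0953 0.1003] [0.6545 0.2695 0.122 ] ((0.5625346302986145, 0.18509304523468018), 0.07987624406814575)
tool shift units [ 14.804 -12.539  -3.204] yaw now -69.55 roll units -13.08 tilt [-2.0e-04  1.1e-03 -1.0e+00]
```

```bash
python3 -m crank '{"linear":[[0,0,-0.35],[0,0,-0.35],[0,0,-0.35],[0,0,-0.35],[0,0,-0.35],[0,0,-0.35],[0,0,-0.35],[0,0,-0.35],[0,0,-0.35],[0,0,0]],"roll":[-1,-1,-1,-1,-1,-1,-1,-1,-1,-1]}' 0.6 30; python3 - <<'E'
from h import *
from rig import robot
plan([.561,.185,.33],-9.6,robot.read_state())
E
```

```text
time: 0.93
tcp_pos: [0.1835, -0.4925, 0.33]
eef_rot: [0.836, 0.548, -0.001, 0.002]
force: [-0.4, -0.2, -0.3]
finger_gap: 0.602
grasp_force: 0.0
tool shift units [19.295  1.905 -0.057] yaw now -23.49 roll units -3.031 tilt [ 5.0e-04 -3.5e-03 -1.0e+00]
```

```bash
python3 -m crank '{"linear":[[0.5,0.05,0],[0.9,0.09,0],[0.9,0.09,0],[0.9,0.09,0],[0.9,0.09,0],[0.9,0.09,0],[0.9,0.09,0],[0.9,0.09,0],[0.9,0.09,0],[0.9,0.09,0]],"roll":[0,0,0,0,0,0,0,0,0,0]}'
python3 -m crank '{"linear":[[0.9,0.09,0],[0.9,0.09,0],[0.9,0.09,0],[0.9,0.09,0],[0.9,0.09,0],[0.9,0.09,0],[0.9,0.09,0],[0.9,0.09,0],[0.9,0.09,0],[0.5,0.05,0]],"roll":[0,0,0,0,0,0,0,0,0,0]}'
python3 - <<'E'
from h import *
from rig import robot
plan([.561,.185,.33],-9.6,robot.read_state())
E
```

```text
time: 1.77
tcp_pos: [0.3536, -0.1891, 0.3275]
eef_rot: [0.837, 0.547, 0.0, -0.0]
force: [0.3, -0.7, -0.2]
finger_gap: 0.603
grasp_force: 0.0
time: 2.6
tcp_pos: [0.5239, 0.1133, 0.3268]
eef_rot: [0.837, 0.548, -0.0, -0.001]
force: [1.0, -0.8, -0.7]
finger_gap: 0.596
grasp_force: 0.0
tool shift units [ 2.014  0.134 -0.08 ] yaw now -23.59 roll units -3.053 tilt [-1.1e-03  6.0e-04 -1.0e+00]
```

```bash
python3 -m crank '{"linear":[[0.6,0.04,0],[0.6,0.04,0],[0.5,0.03,0],[0.15,0,0],[0,0,0],[0,0,0],[0,0,0],[0,0,0],[0,0,0],[0,0,0]],"roll":[0,0,0,0,-1,-1,-1,-0.05,0,0]}'
python3 - <<'E'
from h import *
from rig import robot
plan([.561,.185,.164],-9.6,robot.read_state())
c=robot.camera("top");cv2.imwrite("pics/t1.png",cv2.resize(c["frame"][110:260,170:290],(640,800))[:600]);
E
```

```text
time: 3.43
tcp_pos: [0.5568, 0.1759, 0.3276]
eef_rot: [0.765, 0.644, -0.0, -0.0]
force: [-0.0, 0.3, -0.8]
finger_gap: 0.599
grasp_force: 0.0
tool shift units [0.244 0.065 4.091] yaw now -9.89 roll units -0.064 tilt [-1.e-04 -1.e-04 -1.e+00]
```

```bash
python3 -m crank '{"linear":[[0.12,0.03,0],[0.12,0.03,0],[0,0,0.5],[0,0,0.6],[0,0,0.6],[0,0,0.6],[0,0,0.6],[0,0,0.6],[0,0,0.35],[0,0,0.2]],"roll":[-0.06,0,0,0,0,0,0,0,0,0]}'
python3 -m crank '{"linear":[[0,0,0.04],[0,0,0],[0,0,0],[0,0,0],[0,0,0],[0,0,0],[0,0,0],[0,0,0],[0,0,0],[0,0,0]],"roll":[0,0,0,0,0,0,0,0,0,0]}' 0 40
python3 - <<'E'
from h import *
from rig import robot
s=robot.read_state();print(s["force"])
plan([.561,.185,.164],-9.6,s)
c=robot.camera("side");cv2.imwrite("pics/s1.png",cv2.resize(c["frame"][180:300,250:390],(700,600)))
E
```

```text
time: 4.32
tcp_pos: [0.5602, 0.1856, 0.1635]
eef_rot: [0.763, 0.646, -0.001, -0.001]
force: [0.8, 0.3, -1.1]
finger_gap: 0.604
grasp_force: 0.0
time: 5.15
tcp_pos: [0.5609, 0.1853, 0.164]
eef_rot: [0.763, 0.646, -0.0, -0.0]
force: [-0.4, 0.1, -0.7]
finger_gap: 0.002
grasp_force: 0.0
[-0.4045766   0.10882456 -0.71587882]
tool shift units [-0.007  0.005  0.001] yaw now -9.47 roll units 0.029 tilt [-1.e-04  0.e+00 -1.e+00]
```

View pics/s1.png

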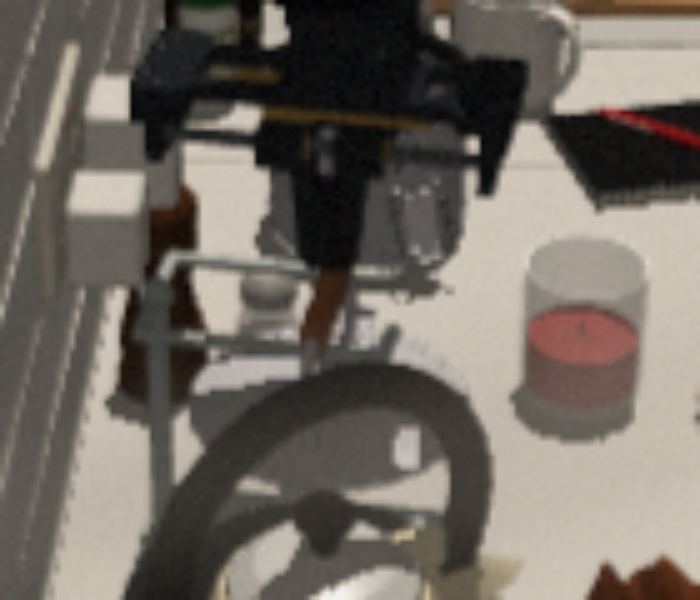

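```bash
python3 -m crank '{"linear":[[0,0,0],[0,0,0],[0,0,0],[0,0,0],[0,0,0],[0,0,0],[0,0,0],[0,0,0],[0,0,0],[0,0,0]],"roll":[0,0,0,0,0,0,0,0,0,0]}' 0 40
python3 - <<'E'
from h import *
from rig import robot
print(robot.read_state())
c=robot.camera("side");Q=cloud(c);h=cv2.cvtColor(c["frame"],cv2.COLOR_BGR2HSV)
d=np.hypot(Q[...,0]-.562,Q[...,1]-.185)
m=(h[...,0]<18)&(h[...,1]>110)&(h[...,2]>40)&(d<.09)&(Q[...,2]>.15);q=Q[m];print("side bar",len(q),q.mean(0).round(4),q.min(0).round(3),q.max(0).round(3))
g=(h[...,2]<40)&(d<.06)&(Q[...,2]>.13)
for z in np.arange(.15,.26,.01):
    q=Q[g&(abs(Q[...,2]-z)<.005)]
    if len(q):print(z.round(3),len(q),q.min(0).round(3),q.max(0).round(3))
cv2.imwrite("pics/s2.png",cv2.resize(c["frame"][200:260,285:355],(700,600),interpolation=cv2.INTER_CUBIC))
E
```

```text
time: 6.03
tcp_pos: [0.5609, 0.1853, 0.164]
eef_rot: [0.763, 0.646, -0.0, -0.0]
force: [0.7, 0.8, 0.1]
finger_gap: 0.004
grasp_force: 0.0
{'time': 6.0333, 'joint_positions': array([ 1.20914040e-01,  4.86451819e-01,  1.34547000e+00, -1.22761801e-05,
        1.30973252e+00,  2.86057075e-01]), 'qd': array([ 0.00105853,  0.00175511, -0.00093928, -0.00015257,  0.00114691,
       -0.00061865]), 'effort': array([ 1.31031861e-04, -4.78166234e+01, -2.50850773e+01,  7.52886571e-02,
       -6.93580092e-03,  3.50451401e-06]), 'tcp_pos': array([0.56086504, 0.18530087, 0.16401265]), 'eef_rot': array([ 7.63017135e-01,  6.46378257e-01, -2.90273252e-05, -1.19988809e-05]), 'force': array([0.74682599, 0.7829068 , 0.14416175]), 'moment': array([-0.00955538, -0.04520995,  0.02215078]), 'grasp_force': 0.0, 'finger_gap': 0.0035532379324299556}
side bar 112 [0.5555 0.2094 0.2411] [0.494 0.162 0.18 ] [0.599 0.243 0.419]
0.2 11 [0.55 0.19 0.2 ] [0.568 0.197 0.205]
0.21 38 [0.546 0.189 0.205] [0.573 0.202 0.215]
0.22 40 [0.546 0.189 0.215] [0.576 0.2   0.225]
0.23 47 [0.543 0.186 0.226] [0.576 0.202 0.235]
0.24 52 [0.543 0.175 0.235] [0.576 0.206 0.245]
0.25 51 [0.541 0.176 0.245] [0.578 0.201 0.255]
0.26 11 [0.548 0.18  0.256] [0.573 0.202 0.264]
```

View pics/s2.png

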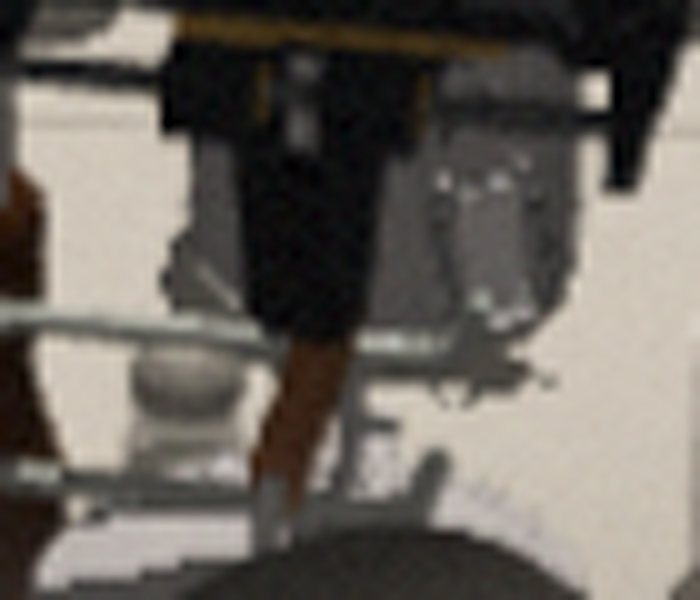

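```bash
python3 -m crank '{"linear":[[0,0,-0.2],[0,0,-0.3],[0,0,0],[0,0,0],[0,0,0],[0,0,0],[0,0,0],[0,0,0],[0,0,0],[0,0,0]],"roll":[0,0,0,0,0,0,0,0,0,0]}' 0.6 40
cat > tip.py <<'E'
from h import *
from rig import robot
s=robot.read_state();print(s["tcp_pos"].round(4),s["finger_gap"],s["force"].round(1))
for n in("side","top"):
    c=robot.camera(n);Q=cloud(c);h=cv2.cvtColor(c["frame"],cv2.COLOR_BGR2HSV)
    cv2.imwrite("pics/%s_%d.png"%(n,s["time"]*100),c["frame"])
    d=np.hypot(Q[...,0]-s["tcp_pos"][0],Q[...,1]-s["tcp_pos"][1])
    w=Q[(abs(Q[...,2])<.02)&(abs(Q[...,0]-.42)<.05)&(abs(Q[...,1]-.2)<.06)];print(n,"worktop z",len(w),np.median(w[:,2]) if len(w) else '')
    g=(h[...,2]<40)&(d<.06)&(Q[...,2]>.15);z=Q[g][:,2];print("lowest dark",np.sort(z)[:12].round(3))
    m=(h[...,0]<18)&(h[...,1]>130)&(h[...,2]>50)&(d<.09)&(Q[...,2]>.15)&(Q[...,2]<.21);q=Q[m];
    if len(q):print("bar",len(q),q.mean(0).round(4),q.min(0).round(3),q.max(0).round(3))
E
python3 tip.py
```

```text
time: 6.92
tcp_pos: [0.5609, 0.1853, 0.1839]
eef_rot: [0.763, 0.646, -0.0, -0.0]
force: [-0.3, 0.4, -0.2]
finger_gap: 0.601
grasp_force: 0.0
[0.5609 0.1853 0.1839] 0.6007942285306788 [-0.3  0.4 -0.2]
side worktop z 608 -0.000932407595723421
lowest dark [0.221 0.222 0.222 0.223 0.223 0.224 0.224 0.225 0.225 0.225 0.226 0.226]
bar 97 [0.5588 0.1907 0.1904] [0.546 0.137 0.184] [0.572 0.239 0.194]
top worktop z 1361 0.0012737564136153837
lowest dark [0.229 0.23  0.232 0.233 0.235 0.236 0.241 0.243 0.3   0.301 0.305 0.306]
bar 84 [0.5562 0.1579 0.1928] [0.549 0.137 0.185] [0.566 0.179 0.197]
```

The picture shows the closed fingertips ending just above the bar (crop row ~335), with the bar emerging below them. The cameras put the tips about 36 mm above the reported TCP height, while the worktop and bar heights agree with the given dimensions. I'll use that offset and go lower, watching the force.

```bash
python3 -m crank '{"linear":[[0,0,0.2],[0,0,0.2],[0,0,0.2],[0,0,0.2],[0,0,0.2],[0,0,0.2],[0,0,0.15],[0,0,0],[0,0,0],[0,0,0]],"roll":[0,0,0,0,0,0,0,0,0,0]}' 0.6 40
python3 tip.py
```

```text
time: 7.85
tcp_pos: [0.5611, 0.1853, 0.1304]
eef_rot: [0.763, 0.646, 0.0, 0.0]
force: [-0.6, -0.4, -0.5]
finger_gap: 0.599
grasp_force: 0.0
[0.5611 0.1853 0.1304] 0.5990384599197072 [-0.6 -0.4 -0.5]
side worktop z 604 -0.0006715116074681535
lowest dark [0.168 0.168 0.169 0.17  0.17  0.171 0.172 0.172 0.173 0.173 0.173 0.174]
bar 93 [0.559  0.1912 0.1902] [0.546 0.136 0.183] [0.572 0.235 0.194]
top worktop z 1209 0.0012806756072921495
lowest dark [0.185 0.249 0.254 0.255 0.255 0.255 0.256 0.256 0.257 0.257 0.258 0.258]
bar 55 [0.555  0.1506 0.1931] [0.549 0.137 0.188] [0.561 0.165 0.199]
```

```bash
python3 -m crank '{"linear":[[0,0,0.05],[0,0,0],[0,0,0],[0,0,0],[0,0,0],[0,0,0],[0,0,0],[0,0,0],[0,0,0],[0,0,0]],"roll":[0,0,0,0,0,0,0,0,0,0]}' 0 50
```

```text
time: 8.78
tcp_pos: [0.5609, 0.1853, 0.1281]
eef_rot: [0.763, 0.646, 0.0, 0.0]
force: [-0.8, -0.2, 0.2]
finger_gap: 0.152
grasp_force: 50.0
```

```bash
python3 -m crank '{"linear":[[0,0,-0.15],[0,0,-0.2],[0,0,-0.2],[0,0,-0.15],[0,0,0],[0,0,0],[0,-0.2,0],[0,-0.3,0],[0,-0.3,0],[0,-0.3,0]],"roll":[0,0,0,0,0,0,0,0,0,0]}'
```

```text
time: 9.62
tcp_pos: [0.5161, 0.1926, 0.1555]
eef_rot: [0.763, 0.646, -0.001, -0.0]
force: [0.6, 0.7, -2.4]
finger_gap: 0.152
grasp_force: 50.0
```

```bash
python3 -m crank '{"linear":[[0,-0.3,0],[0,-0.3,0],[0,-0.3,0],[0,-0.3,0],[0,-0.3,0],[0,-0.3,0],[0,-0.3,0],[0,-0.2,0],[0,0,0],[0,0,0]],"roll":[0,0,0,0,0,0,0,0,0,0]}'
```

```text
time: 10.45
tcp_pos: [0.4266, 0.2077, 0.1561]
eef_rot: [0.763, 0.646, 0.0, 0.0]
force: [-0.0, 0.2, -3.5]
finger_gap: 0.156
grasp_force: 50.0
```

```bash
python3 -m crank '{"linear":[[0,0,-0.15],[0,0,-0.2],[0,0,-0.2],[0,0,-0.2],[0,0,-0.2],[0,0,-0.2],[0,0,-0.2],[0,0,-0.15],[0,0,0],[0,0,0]],"roll":[-0.5,-0.8,-0.9,-0.9,-0.9,-0.9,-0.9,-0.8,-0.6,-0.2]}'
python3 - <<'E'
from h import *
from rig import robot
s=robot.read_state();plan([.544,-.203,s["tcp_pos"][2]],24.5,s)
E
```

```text
time: 11.28
tcp_pos: [0.4273, 0.2075, 0.2162]
eef_rot: [0.541, 0.841, 0.0, 0.0]
force: [-0.3, -0.1, -3.6]
finger_gap: 0.152
grasp_force: 50.0
tool shift units [-1.0547e+01 -1.6110e+00  1.0000e-03] yaw now 24.55 roll units 0.01 tilt [ 6.e-04  1.e-04 -1.e+00]
```

```bash
python3 -m crank '{"linear":[[-0.3,-0.05,0],[-0.5,-0.08,0],[-0.6,-0.1,0],[-0.6,-0.1,0],[-0.6,-0.1,0],[-0.6,-0.1,0],[-0.6,-0.1,0],[-0.6,-0.1,0],[-0.6,-0.1,0],[-0.6,-0.1,0]],"roll":[0,0,0,0,0,0,0,0,0,0]}'
python3 -m crank '{"linear":[[-0.6,-0.1,0],[-0.6,-0.1,0],[-0.6,-0.1,0],[-0.6,-0.1,0],[-0.6,-0.1,0],[-0.6,-0.08,0],[-0.6,-0.05,0],[-0.4,0,0],[-0.2,0,0],[-0.1,0,0]],"roll":[0,0,0,0,0,0,0,0,0,0]}'
cat > look.py <<'E'
from h import *
from rig import robot
s=robot.read_state();p=s["tcp_pos"];print(p.round(4),s["finger_gap"],s["force"].round(1))
for n in("side","top"):
    c=robot.camera(n);Q=cloud(c);h=cv2.cvtColor(c["frame"],cv2.COLOR_BGR2HSV)
    cv2.imwrite("pics/%s_%d.png"%(n,s["time"]*100),c["frame"])
    d=np.hypot(Q[...,0]-p[0],Q[...,1]-p[1]); L=p[2]-.017
    g=(d<.105)&(abs(Q[...,2]-L-.003)<.014)&(h[...,2]>50);q=Q[g]
    a=q[np.hypot(*(q[:,:2]-p[:2]).T)<.079]
    print(n,"lid pts",len(q),q.min(0).round(3),q.max(0).round(3))
    if len(a)>5:
        print(" circle",cv2.minEnclosingCircle(a[:,:2].astype(np.float32)))
        A=np.c_[a[:,:2],np.ones(len(a))];print(" plane slope",np.linalg.lstsq(A,a[:,2],rcond=None)[0].round(3),"z med",np.median(a[:,2]).round(4))
    b=q[np.hypot(*(q[:,:2]-p[:2]).T)>.0785]
    for sg in(1,-1):
        e=b[sg*(b[:,1]-p[1])>0]
        if len(e):print(" lug",len(e),e.mean(0).round(4))
E
python3 look.py; python3 - <<'E'
from h import *
from rig import robot
s=robot.read_state();plan([.544,-.203,s["tcp_pos"][2]],24.5,s)
E
ls pics
```

```text
time: 12.12
tcp_pos: [0.4859, -0.0131, 0.2157]
eef_rot: [0.542, 0.84, -0.0, -0.0]
force: [0.0, -0.0, -2.0]
finger_gap: 0.149
grasp_force: 50.0
time: 12.95
tcp_pos: [0.5439, -0.2014, 0.2153]
eef_rot: [0.542, 0.84, 0.0, -0.0]
force: [-0.7, -0.2, -2.3]
finger_gap: 0.151
grasp_force: 50.0
[ 0.5439 -0.2014  0.2153] 0.15050166562661904 [-0.7 -0.2 -2.3]
side lid pts 713 [ 0.468 -0.285  0.188] [ 0.616 -0.115  0.214]
 circle ((0.5441374182701111, -0.20126327872276306), 0.07891062647104263)
 plane slope [-0.005 -0.026  0.204] z med 0.2065
 lug 20 [ 0.5123 -0.1224  0.2036]
 lug 12 [ 0.5686 -0.2758  0.2038]
top lid pts 22 [ 0.537 -0.261  0.202] [ 0.612 -0.161  0.212]
 circle ((0.5727132558822632, -0.21325922012329102), 0.05781019106507301)
 plane slope [-0.217  0.111  0.355] z med 0.2065
tool shift units [-0.061 -0.022 -0.   ] yaw now 24.42 roll units -0.016 tilt [-5.e-04  5.e-04 -1.e+00]
crop.png
s1.png
s2.png
side0.png
side_1295.png
side_691.png
side_785.png
t1.png
top0.png
top_1295.png
top_691.png
top_785.png
```

```bash
python3 - <<'E'
from h import *
S=np.load("side0.npz");Q=cloud(S);f=S["frame"]
d=np.hypot(Q[...,0]-.543,Q[...,1]+.203)
for lo in(.113,.116,.118):
    q=Q[(d<.08)&(Q[...,2]>lo)&(Q[...,2]<.127)];print(lo,len(q),q.min(0).round(4),q.max(0).round(4),((q.min(0)+q.max(0))/2).round(4))
# pixel silhouettes of same estimator in later side view: lid
import cv2
a=cv2.resize(f[180:240,285:365],(400,300),interpolation=cv2.INTER_CUBIC)
g=cv2.imread("pics/side_1295.png");b=cv2.resize(g[130:240,285:365],(400,550),interpolation=cv2.INTER_CUBIC)
t=cv2.imread("pics/top_1295.png");b2=cv2.resize(t[140:250,320:400],(400,550),interpolation=cv2.INTER_CUBIC)
cv2.imwrite("pics/cmp.png",np.hstack([b,b2]))
E
```

```text
0.113 251 [ 0.4726 -0.2703  0.113 ] [ 0.6096 -0.1265  0.1232] [ 0.5411 -0.1984  0.1181]
0.116 179 [ 0.4726 -0.2684  0.116 ] [ 0.6096 -0.1265  0.1232] [ 0.5411 -0.1974  0.1196]
0.118 103 [ 0.4726 -0.2651  0.118 ] [ 0.6088 -0.1291  0.1232] [ 0.5407 -0.1971  0.1206]
```

View pics/cmp.png

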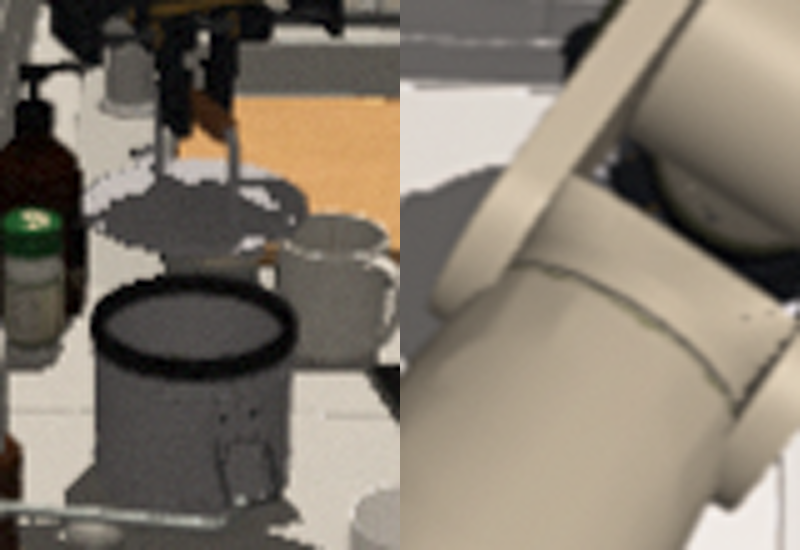

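```bash
python3 - <<'E'
from h import *
from rig import robot
from scipy.optimize import least_squares
def edge(Q,c,zlo,zhi,r,skip):
    X=Q[...,:2]-c; d=np.hypot(X[...,0],X[...,1]);k=(d<r+.012)&(Q[...,2]>zlo)&(Q[...,2]<zhi)
    q=Q[k][:,:2]; a=np.degrees(np.arctan2(q[:,1]-c[1],q[:,0]-c[0])); o=[]
    for t in range(-180,180,8):
        if skip and min(abs((t+4-114.5+180)%360-180),abs((t+4+65.5+180)%360-180))<16: continue
        s=q[(a>=t)&(a<t+8)]
        if len(s)>1:
            e=s[np.argmax(np.hypot(*(s-c).T))]
            if np.hypot(*(e-c))>r-.012:o.append(e)
    o=np.array(o); f=least_squares(lambda p:np.hypot(*(o-p[:2]).T)-r,c,loss="soft_l1",f_scale=.001)
    return f.x.round(4),len(o),np.abs(f.fun).mean().round(4)
c=robot.camera("side");Q=cloud(c);s=robot.read_state();print(s["tcp_pos"])
print("lid",edge(Q,np.array([.543,-.201]),.190,.212,.0745,True))
print("ring now",edge(Q,np.array([.541,-.199]),.114,.127,.070,False))
S=np.load("side0.npz");print("ring0",edge(cloud(S),np.array([.541,-.199]),.114,.127,.070,False))
T=np.load("top0.npz");P=cloud(T);print("top ring0",edge(P,np.array([.545,-.203]),.112,.127,.070,False))
print("top lid0",edge(P,np.array([.561,.185]),.1,.122,.0745,False),"side lid0",edge(cloud(S),np.array([.559,.19]),.1,.122,.0745,False))
E
```

```text
[ 0.54368497 -0.19990307  0.21587397]
lid (array([ 0.5419, -0.1972]), 35, np.float64(0.0019))
ring now (array([ 0.5403, -0.1995]), 44, np.float64(0.0021))
ring0 (array([ 0.5408, -0.1982]), 45, np.float64(0.0019))
top ring0 (array([ 0.5452, -0.2044]), 45, np.float64(0.001))
top lid0 (array([0.5624, 0.1829]), 45, np.float64(0.0023)) side lid0 (array([0.5588, 0.1873]), 37, np.float64(0.0028))
```

```bash
python3 - <<'E'
from h import *
from rig import robot
s=robot.read_state();plan([.543,-.202,.138],24.5,s)
E
```

```text
tool shift units [-0.042 -0.037  1.947] yaw now 24.46 roll units -0.009 tilt [-4.e-04  4.e-04 -1.e+00]
```

```bash
python3 -m crank '{"linear":[[-0.04,-0.04,0.1],[0,0,0.2],[0,0,0.25],[0,0,0.25],[0,0,0.25],[0,0,0.2],[0,0,0.15],[0,0,0.1],[0,0,0],[0,0,0]],"roll":[0,0,0,0,0,0,0,0,0,0]}'
python3 look.py
```

```text
time: 13.93
tcp_pos: [0.5431, -0.2027, 0.1561]
eef_rot: [0.541, 0.841, 0.0, 0.0]
force: [0.0, 1.1, -2.8]
finger_gap: 0.152
grasp_force: 50.0
[ 0.5431 -0.2027  0.1561] 0.15236012543738292 [ 0.   1.1 -2.8]
side lid pts 715 [ 0.467 -0.287  0.137] [ 0.613 -0.116  0.155]
 circle ((0.5418238043785095, -0.2029343694448471), 0.07806409150362015)
 plane slope [-0.001 -0.024  0.143] z med 0.1476
 lug 21 [ 0.5082 -0.1255  0.1444]
 lug 12 [ 0.5764 -0.2783  0.1451]
top lid pts 5 [ 0.602 -0.174  0.144] [ 0.608 -0.169  0.148]
```

```bash
python3 -m crank '{"linear":[[0,0,0.05],[0,0,0.05],[0,0,0.05],[0,0,0.05],[0,0,0.05],[0,0,0.05],[0,0,0.03],[0,0,0],[0,0,0],[0,0,0]],"roll":[0,0,0,0,0,0,0,0,0,0]}'
```

```text
time: 14.87
tcp_pos: [0.5431, -0.2027, 0.1429]
eef_rot: [0.541, 0.841, -0.0, 0.0]
force: [-0.5, 0.3, -2.6]
finger_gap: 0.153
grasp_force: 50.0
```

```bash
python3 -m crank '{"linear":[[0,0,0.02],[0,0,0.02],[0,0,0.02],[0,0,0.02],[0,0,0.01],[0,0,0.01],[0,0,0],[0,0,0],[0,0,0],[0,0,0]],"roll":[0,0,0,0,0,0,0,0,0,0]}'
```

```text
time: 15.7
tcp_pos: [0.543, -0.2026, 0.1389]
eef_rot: [0.541, 0.841, -0.0, 0.0]
force: [-0.2, -0.5, -1.4]
finger_gap: 0.151
grasp_force: 50.0
```

```bash
python3 -m crank '{"linear":[[0,0,0.01],[0,0,0.01],[0,0,0.01],[0,0,0.01],[0,0,0.01],[0,0,0.01],[0,0,0],[0,0,0],[0,0,0],[0,0,0]],"roll":[0,0,0,0,0,0,0,0,0,0]}'; python3 look.py
```

```text
time: 16.53
tcp_pos: [0.543, -0.2026, 0.1365]
eef_rot: [0.541, 0.841, -0.0, 0.0]
force: [-0.6, -0.6, -0.4]
finger_gap: 0.152
grasp_force: 50.0
[ 0.543  -0.2026  0.1365] 0.15205241286258023 [-0.6 -0.6 -0.4]
side lid pts 707 [ 0.469 -0.286  0.11 ] [ 0.613 -0.116  0.136]
 circle ((0.5396044850349426, -0.199751079082489), 0.07762148231267929)
 plane slope [-0.005 -0.018  0.127] z med 0.1278
 lug 17 [ 0.5143 -0.1223  0.1264]
 lug 12 [ 0.5766 -0.2783  0.1251]
top lid pts 4 [ 0.562 -0.277  0.124] [ 0.609 -0.171  0.129]
```

```bash
python3 -c "
import cv2
g=cv2.imread('pics/side_1653.png');cv2.imwrite('pics/seat.png',cv2.resize(g[150:240,280:370],(600,600),interpolation=cv2.INTER_CUBIC))"
```

View pics/seat.png

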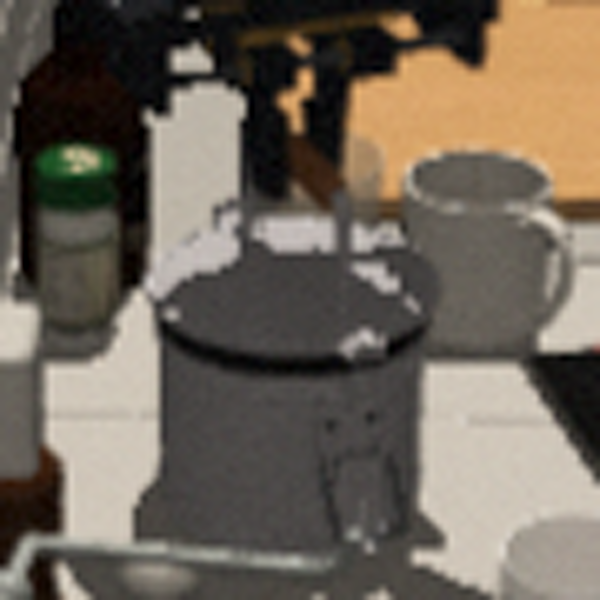

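The lid sits level on the seal: its edges are at crop columns 148–440 and the canister's at 160–422. The lug, at (362,345), stands above the clamp, at (362,430). Pressing now.

```bash
python3 -m crank '{"linear":[[0,0,0.02],[0,0,0.02],[0,0,0.02],[0,0,0.02],[0,0,0.01],[0,0,0.01],[0,0,0],[0,0,0],[0,0,0],[0,0,0]],"roll":[0,0,0,0,0,0,0,0,0,0]}'
```

```text
time: 17.47
tcp_pos: [0.5431, -0.2028, 0.1332]
eef_rot: [0.541, 0.841, -0.0, 0.001]
force: [-3.6, 0.8, 6.3]
finger_gap: 0.152
grasp_force: 50.0
```

```bash
python3 -m crank '{"linear":[[0,0,0.02],[0,0,0.02],[0,0,0.01],[0,0,0.01],[0,0,0],[0,0,0],[0,0,0],[0,0,0],[0,0,0],[0,0,0]],"roll":[0,0,0,0,0,0,0,0,0,0]}'; python3 look.py;python3 -c "
from rig import robot
s=robot.read_state();print(s['force'],s['moment'])"
```

```text
time: 18.3
tcp_pos: [0.5432, -0.2028, 0.1315]
eef_rot: [0.541, 0.841, -0.0, 0.001]
force: [-4.9, 2.1, 10.8]
finger_gap: 0.154
grasp_force: 50.0
[ 0.5432 -0.2028  0.1315] 0.15363794972630096 [-4.9  2.1 10.8]
side lid pts 708 [ 0.469 -0.283  0.105] [ 0.613 -0.115  0.131]
 circle ((0.5431542992591858, -0.2021239846944809), 0.07807493954896927)
 plane slope [-0.003 -0.024  0.119] z med 0.1228
 lug 16 [ 0.5088 -0.1247  0.1205]
 lug 8 [ 0.5762 -0.2792  0.1204]
top lid pts 2 [ 0.607 -0.175  0.12 ] [ 0.607 -0.172  0.121]
[-5.73112949  2.2291799  10.76046389] [ 0.3020715   0.64777217 -0.00785555]
```

```bash
python3 -m crank '{"linear":[[0.01,-0.01,0],[0.01,-0.01,0],[0,0,0],[0,0,0],[0,0,0],[0,0,0],[0,0,0],[0,0,0],[0,0,0],[0,0,0]],"roll":[0,0,0,0,0,0,0,0,0,0]}'
```

```text
time: 19.23
tcp_pos: [0.5432, -0.2028, 0.1318]
eef_rot: [0.541, 0.841, 0.0, 0.002]
force: [-0.1, 1.3, 10.3]
finger_gap: 0.155
grasp_force: 50.0
```

```bash
python3 -m crank '{"linear":[[0,0,0.01],[0,0,0.01],[0,0,0],[0,0,0],[0,0,0],[0,0,0],[0,0,0],[0,0,0],[0,0,0],[0,0,0]],"roll":[0,0,0,0,0,0,0,0,0,0]}'
for i in 1 2 3; do python3 -m crank '{"linear":[[0,0,0],[0,0,0],[0,0,0],[0,0,0],[0,0,0],[0,0,0],[0,0,0],[0,0,0],[0,0,0],[0,0,0]],"roll":[0,0,0,0,0,0,0,0,0,0]}'; done; python3 look.py
```

```text
time: 20.07
tcp_pos: [0.5432, -0.2028, 0.1312]
eef_rot: [0.541, 0.841, 0.0, 0.002]
force: [-0.6, -0.1, 13.9]
finger_gap: 0.149
grasp_force: 50.0
time: 20.9
tcp_pos: [0.5432, -0.2028, 0.1312]
eef_rot: [0.541, 0.841, 0.0, 0.002]
force: [-0.9, 0.7, 11.8]
finger_gap: 0.15
grasp_force: 50.0
time: 21.73
tcp_pos: [0.5432, -0.2028, 0.1312]
eef_rot: [0.541, 0.841, 0.0, 0.002]
force: [-0.6, 0.0, 11.5]
finger_gap: 0.153
grasp_force: 50.0
time: 22.57
tcp_pos: [0.5432, -0.2028, 0.1312]
eef_rot: [0.541, 0.841, 0.0, 0.002]
force: [-1.1, 0.9, 10.8]
finger_gap: 0.15
grasp_force: 50.0
[ 0.5432 -0.2028  0.1312] 0.1502368884785666 [-1.1  0.9 10.8]
side lid pts 708 [ 0.469 -0.288  0.105] [ 0.613 -0.117  0.13 ]
 circle ((0.5423681735992432, -0.20333698391914368), 0.07851003110408783)
 plane slope [ 0.001 -0.021  0.118] z med 0.1226
 lug 18 [ 0.5046 -0.1277  0.1206]
 lug 9 [ 0.5765 -0.2809  0.1194]
top lid pts 3 [ 0.603 -0.175  0.121] [ 0.607 -0.171  0.127]
```

```bash
python3 - <<'E'
from h import *
from rig import robot
from scipy.optimize import least_squares
Q1=cloud(robot.camera("side"));Q0=cloud(np.load("side0.npz"))
for n,Q in(("start",Q0),("now",Q1)):
    d=np.hypot(Q[...,0]-.542,Q[...,1]+.2);q=Q[(d<.075)&(d>.058)&(Q[...,2]>.03)&(Q[...,2]<.1)][:,:2]
    f=least_squares(lambda p:np.hypot(*(q-p[:2]).T)-.067,[.542,-.2],loss="soft_l1",f_scale=.001);print(n,len(q),f.x.round(4))
q=Q1[(abs(Q1[...,2]-.117)<.008)][:,:2];d=np.hypot(q[:,0]-.542,q[:,1]+.2);a=np.degrees(np.arctan2(q[:,1]+.2,q[:,0]-.542))
o=[]
for t in range(-180,180,8):
    if min(abs((t+4-114.5+180)%360-180),abs((t+4+65.5+180)%360-180))<16: continue
    k=(a>=t)&(a<t+8)&(d<.083)&(d>.066)
    if k.sum():o.append(q[k][np.argmax(d[k])])
o=np.array(o);f=least_squares(lambda p:np.hypot(*(o-p[:2]).T)-.0745,[.542,-.2],loss="soft_l1",f_scale=.001);print("lid",len(o),f.x.round(4))
E
```

```text
start 971 [ 0.5406 -0.2003]
now 645 [ 0.541  -0.2015]
lid 34 [ 0.54 -0.2 ]
```

Measured from the side view, the lid is centred on the canister to within about 2 mm, and the canister has moved about 1 mm. The push is steady at about 12 N, so I'm handing it in.

```bash
python3 -c "
from rig import robot
print(robot.read_state()['force']);print(robot.job_done())"
```

```text
[-1.76999508  0.42461576 12.01576499]
the job is handed in; nothing more can be done
None
```

The lid is on the lemon canister, level, centred to within about 2 mm, its lugs in line with the clamps; the hand still grips it and has pushed with about 12 N for over three seconds, and the job is handed in (the hand-in gave no verdict).

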